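Sort left-hand and right-hand drawer runners

TASK

Two plywood drawer runners, one left-hand and one right-hand, are mixed up with other bits on the joiner's bench: put the left-hand one in the wooden bin on the robot's left and the right-hand one in the wooden bin on the robot's right, each lying on its base flat on the bin's floor. With the dark stop block at the end pointing away from you, a left-hand runner has its tall fence along the left edge, a right-hand one along the right edge; the runner with its fence down the middle and the plain strip have no hand and are no part of this job.

Things in the scene. Friction and masses are not known exactly. Their poses are not given: they have to be found in the camera images.
- left_runner_fence (a point): Loose plywood left-hand runner, 90 g, base down, any yaw. Base 110 x 52 x 9 mm; fence 12 mm thick along one long edge, top 52 mm up; dark wood stop block (20 mm long, 25 mm high) at one end. Point: middle of fence, 30.5 mm above underside; pinch fence here from above, fingertips over 9 mm above underside (one is over the base). x: along fence to stop end; z up; base spans 46 mm to -y, 6 mm opposite.
- right_runner_fence (a point): Loose plywood right-hand runner, 90 g, base down, any yaw. Base 110 x 52 x 9 mm; fence 12 mm thick along one long edge, top 52 mm up; dark wood stop block (20 mm long, 25 mm high) at one end. Point: middle of fence, 30.5 mm above underside; pinch fence here from above, fingertips over 9 mm above underside (one is over the base). x: along fence to stop end; z up; base spans 46 mm to +y, 6 mm opposite.
- left_bin_in (a point): Fixed open wooden bin on the robot's left (+y) for the left-hand runner. Outside 212 (x) x 172 (y) mm, 50 mm high; walls and floor 6 mm; inside 200 x 160 mm. Point: centre of the inner floor, 6 mm above the bench, 44 mm below the rim. x along its long side, z up; turned by up to 15 degrees.
- right_bin_in (a point): Fixed open wooden bin on the robot's right (-y) for the right-hand runner. Outside 212 (x) x 172 (y) mm, 50 mm high; walls and floor 6 mm; inside 200 x 160 mm. Point: centre of the inner floor, 6 mm above the bench, 44 mm below the rim. x along its long side, z up; turned by up to 15 degrees.

How it is judged:
By the outcome, as a careful person would: the job done as asked, in the order asked, and still so for the second after the job is handed in, with the robot touching nothing.
It also fails if it takes over 58 s, if anything falls off the work surface, if the arm or the gripper's body presses on something with over 40 N, if the wrist force passes 120 N, or if a joint passes its speed limit or range.

ROBOT

A 6-joint arm with a two-finger parallel gripper is mounted at the origin on the work surface. World frame = base frame: x ahead of the robot, y to its left, z up, the work surface at z = 0. Lengths are in m, angles in degrees, forces in N, time in s.
With the tool pointing down it reaches from about 0.3 to 0.75 m from the base axis. Payload 8.5 kg.
Tool frame: the origin (TCP) lies midway between the tips of the shut fingers; the grasp point (between the pads) lies 19 mm behind it (env.tcp_to_grasp is the z of the grasp point in the tool frame, in m); z points along the fingers, y is the line along which they close (so a half turn about z gives the same grasp; the last joint's range is limited). The gripper opens to 85 mm and grips with 20 to 120 N. Pads are 22 mm wide; open, the fingers measure 114 mm over their backs; the gripper's body (76 mm by 85 mm) begins 54 mm behind the grasp point. The pads swing forward as they close: fully open they stand 13 mm farther back than shut.
Start: joints at [-88.482, 21.807, 74.336, -0, 83.858, -12.336], TCP at [0.132, -0.534, 0.231] pointing down, gripper open.
Joint ranges: [-178.18, 178.18], [-50.72, 133.34], [12.68, 142.11], [-81.47, 261.47], [9.98, 163.14], [-165.26, 165.26]. Speed limits (degrees/s): [136.94, 136.94, 180, 180, 180, 180].

INTERFACE

Orientations are given as a 3x3 rotation matrix whose columns are the frame's x, y, z axes.
In Python, from rig import env, imaging, job, models gives the robot as it stands. The module is installed in compiled form; this text tells all that it offers.
- The arm moves only by the tool jog_arm, never from a script. Its argument "plan" is text: rows parted by semicolons, each of 7 numbers parted by spaces: the turn, a rotation vector about the tool's x, y, z in degrees, then the shift along the tool's x, y, z in cm, then the closure in counts, from 0 (fully open) to 255 (shut). In form: rx ry rz x y z claw; .... A call has 1 to 10 rows; each row shifts and turns the commanded pose from where the row before left it, along the tool's axes as they then stand; what a row does not reach is not made up. A row lasts 1/12 s, in which the tool goes at most 41.7 mm and 7.16 degrees, less where a joint would pass 70% of its speed; a pose out of reach is approached as far as the arm can. A call with a gripper value outside its range is refused whole. The fingers move at their own pace and stop on an object; "grip_force" is the grip in N (left out, the last holds). Time passes only in rows, so rows that do not move let the fingers close. It gives the time, the measured TCP pose, the force, the opening and the grip force at its end, in the units of the state.
- env.observe(): the state, without advancing time (a new reading comes with each control period).
- imaging.get_image(name): name is "side" or "top"; returns a dict with "pixels" (420x560x3 uint8, red, green, blue), "depth" (420x560 float32, m along the optical axis (not along the pixel's ray), 0 where there is no reading), "fov_y" (degrees; the focal length in pixels is half the picture's height over the tangent of half this angle, whatever the lens; pixels are square), "cx", "cy" (the principal point, pixels), "world_from_camera" (4x4, takes a point from camera to world coordinates). Camera axes: x right, y down, z forward; pixel columns grow to the right and rows downward; lengths in m; the calibration is good to about 2 mm. A picture is of the moment at which its call begins.
- job.close_job(): hands the job in; it is judged then, once.
Trained networks look in the newest picture that a camera, given by its name, has taken for a name from the list of things; names that differ only in an ending like _2 or _b are one class to them, and where a whole thing is asked for, a point or a joint stands for the part that bears it (a point fixed in the world has none). Each returns a list of dicts, best first, with "confidence" (0 to 1); they miss things now and then, are a little off and sometimes report something else, mostly with a low value. They report only what shows in the picture. A call takes as long as a camera call.
- models.outline_of(camera, query): "region" (420x560 bool, what is visible of it) and "bbox" ([centre column, centre row, width, height] in pixels, round what is visible of it).
- models.tip_of(camera, query): "at" ([column, row] in pixels: a listed point, or the origin of a listed thing).
The state is a dict: "time_s": time; "q": joint angles; "qvel": joint speeds; "joint_efforts": joint torques, N m; "position": TCP position; "tool_rot": TCP orientation; "ft_force": force on the tool from outside, world axes, zero at the start; "wrist_torque": the same for the moment, N m; "grip_width": finger opening in m; "gripper_force": force on a finger pad.
Only numpy, scipy, OpenCV 4.12 (cv2) and the standard library are available. Lean on these libraries where they do the work, as an engineer would, in place of code of your own. Each camera call takes 0.05 s, during which the arm holds its last target. There are 200 camera calls.

## Working session

There is one attempt and no reset: what is moved stays moved. The work goes in short steps, Python scripts to look and compute and a tool call to move; the robot and the scene stay as the last step left them, time stands still between calls to the robot, and variables do not carry over. Pictures are saved under pics/ and viewed, at most 10 in all, crops included, and the job is handed in when it is done.

Besides the shell and the picture viewer there is one more tool, called after "Emit:" as a command line: name --argument value ..., lists and objects as JSON in quotes. jog_arm: Moves the arm, as the interface text tells. Its arguments: {"type":"object","properties":{"plan":{"type":"string"},"grip_force":{"type":"number"}},"required":["plan"]}

```bash
mkdir -p pics; cat > h.py <<'E'
import numpy as np, cv2
from rig import env, imaging, job, models
def cloud(im):
    d=im["depth"];h,w=d.shape;f=h/2/np.tan(np.radians(im["fov_y"])/2)
    v,u=np.mgrid[:h,:w];P=np.stack([(u-im["cx"])*d/f,(v-im["cy"])*d/f,d],-1)
    T=np.array(im["world_from_camera"]);W=P@T[:3,:3].T+T[:3,3];W[d==0]=np.nan;return W
def save(im,n): cv2.imwrite("pics/"+n,im["pixels"][:,:,::-1])
E
python3 - <<'E'
from h import *
ims={}
for c in("top","side"):
    im=imaging.get_image(c);save(im,c+"1.png");W=cloud(im);print(c,np.round(im["world_from_camera"],2).tolist())
    for q in("left_runner_fence","right_runner_fence","left_bin_in","right_bin_in"):
        for r in models.tip_of(c,q)[:3]:
            u,v=np.round(r["at"]).astype(int);print(q,"tip",round(r["confidence"],2),u,v,np.round(W[min(v,419),min(u,559)],3))
        for r in models.outline_of(c,q)[:3]:
            p=W[r["region"]];print("  out",round(r["confidence"],2),np.round(r["bbox"]),np.round(np.nanmedian(p,0),3),"zmax",np.round(np.nanpercentile(p[:,2],98),3))
E
```

```text
top [[0.01, -0.99, 0.12, 0.42], [-1.0, -0.01, -0.0, -0.0], [0.0, -0.12, -0.99, 1.22], [0.0, 0.0, 0.0, 1.0]]
left_runner_fence tip 0.71 231 240 [0.466 0.138 0.003]
  out 0.84 [235. 234.  39.  27.] [0.487 0.124 0.012] zmax 0.055
right_runner_fence tip 0.73 331 239 [ 0.469 -0.149  0.053]
  out 0.92 [326. 236.  36.  38.] [ 0.477 -0.134  0.012] zmax 0.055
  out 0.86 [153. 222.  71.  77.] [0.523 0.37  0.007] zmax 0.052
  out 0.35 [235. 231.  39.  26.] [0.489 0.123 0.011] zmax 0.055
right_bin_in tip 0.81 401 219 [nan nan nan]
  out 0.83 [405. 217.  77.  84.] [ 0.53  -0.369  0.008] zmax 0.052
side [[0.98, -0.14, 0.13, 0.43], [-0.2, -0.71, 0.68, -0.65], [-0.0, -0.69, -0.72, 0.77], [0.0, 0.0, 0.0, 1.0]]
left_runner_fence tip 0.85 231 196 [0.467 0.106 0.051]
  out 0.86 [239. 197.  31.  41.] [0.488 0.119 0.01 ] zmax 0.052
right_runner_fence tip 0.76 247 280 [ 0.469 -0.159  0.048]
  out 0.91 [250. 283.  54.  26.] [ 0.478 -0.151  0.025] zmax 0.052
left_bin_in tip 0.93 241 145 [0.528 0.38  0.005]
  out 0.92 [242. 144.  78.  54.] [0.525 0.378 0.01 ] zmax 0.049
right_bin_in tip 0.73 296 374 [ 0.531 -0.36   0.006]
  out 0.84 [299. 362. 141. 115.] [ 0.538 -0.356  0.005] zmax 0.049
```

View pics/top1.png

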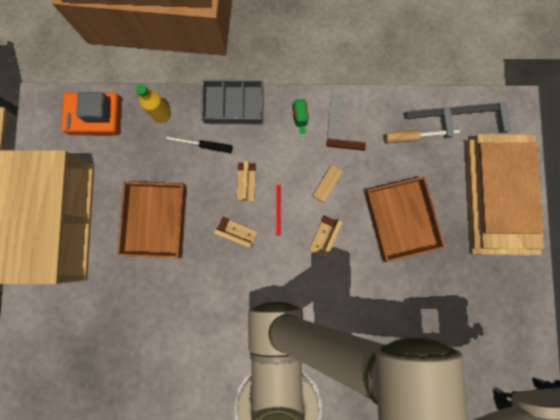

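View pics/side1.png

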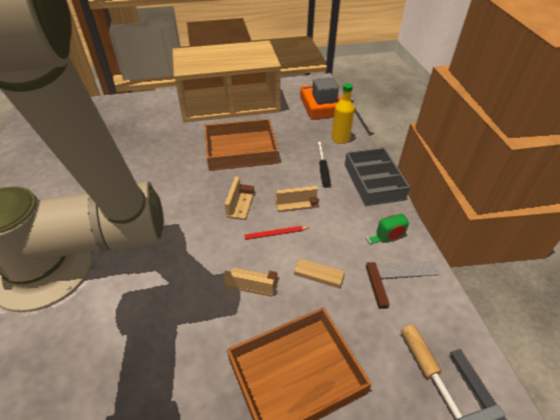

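```bash
cat > m.py <<'E'
from h import *
def fit(c,im,W,box,q):
    y0,y1,x0,x1=box
    m=(W[...,0]>x0)&(W[...,0]<x1)&(W[...,1]>y0)&(W[...,1]<y1)
    f=m&(W[...,2]>.036)
    p=W[f]; r=cv2.minAreaRect((p[:,:2]*1000).astype(np.float32))
    print(c,q,"fence n",f.sum(),"rect",np.round(cv2.boxPoints(r)).tolist(),"zt",np.round(np.percentile(p[:,2],[10,50,95]),3))
    ctr=p[:,:2].mean(0);_,_,vt=np.linalg.svd(p[:,:2]-ctr);print("   mean",np.round(ctr,4),"dir",np.round(np.degrees(np.arctan2(vt[0,1],vt[0,0])),1))
    a=m&(W[...,2]>.006); p=W[a]; r=cv2.minAreaRect((p[:,:2]*1000).astype(np.float32)); print("   all rect",np.round(r[0]),np.round(r[1]),round(r[2],1),np.round(cv2.boxPoints(r)).tolist())
    d=a&(im["pixels"].astype(int).sum(-1)<230); p=W[d]; print("   dark",d.sum(),np.round(np.nanmedian(p,0),3))
E
python3 - <<'E'
from m import *
crops=[]
for c in("top","side"):
    im=imaging.get_image(c);W=cloud(im)
    for q,b in(("L",(.06,.2,.42,.545)),("R",(-.21,-.08,.42,.545))): fit(c,im,W,b,q)
    for z,(r0,r1,k0,k1) in(("a",(150,270,205,355)),) if c=="top" else (("a",(170,300,210,335)),):
        crops.append(cv2.resize(im["pixels"][r0:r1,k0:k1],(400,340),interpolation=cv2.INTER_CUBIC))
    # bins: rim points
    for q,s in(("LB",1),("RB",-1)):
        m=(W[...,2]>.04)&(W[...,2]<.06)&(abs(W[...,1]*s-.37)<.13)&(abs(W[...,0]-.53)<.14)
        r=cv2.minAreaRect((W[m][:,:2]*1000).astype(np.float32));print(c,q,np.round(r[0]),np.round(r[1]),round(r[2],1))
cv2.imwrite("pics/crop1.png",np.hstack(crops)[:,:,::-1])
print(env.tcp_to_grasp,np.round(env.observe()["tool_rot"],3).tolist())
E
```

```text
top L fence n 169 rect [[445.0, 81.0], [456.0, 76.0], [496.0, 178.0], [485.0, 182.0]] zt [0.049 0.052 0.056]
   mean [0.4699 0.1289] dir -111.8
   all rect [484. 131.] [102. 148.] 6.4 [[425.0, 198.0], [442.0, 52.0], [543.0, 63.0], [527.0, 210.0]]
   dark 88 [0.51  0.16  0.026]
top R fence n 184 rect [[418.0, -136.0], [518.0, -181.0], [523.0, -169.0], [423.0, -125.0]] zt [0.048 0.052 0.056]
   mean [ 0.4705 -0.1518] dir 155.5
   all rect [ 479. -147.] [121. 116.] 89.2 [[420.0, -206.0], [536.0, -208.0], [537.0, -87.0], [422.0, -86.0]]
   dark 189 [ 0.503 -0.138  0.024]
top LB [523. 363.] [174. 212.] 87.9
top RB [ 529. -362.] [212. 173.] 13.8
side L fence n 193 rect [[446.0, 79.0], [458.0, 74.0], [499.0, 178.0], [487.0, 183.0]] zt [0.04  0.05  0.053]
   mean [0.4718 0.1223] dir -111.9
   all rect [491. 122.] [115.  53.] 68.3 [[446.0, 79.0], [495.0, 59.0], [537.0, 166.0], [488.0, 185.0]]
   dark 156 [0.503 0.153 0.023]
side R fence n 412 rect [[419.0, -137.0], [520.0, -182.0], [526.0, -168.0], [425.0, -123.0]] zt [0.039 0.049 0.052]
   mean [ 0.4724 -0.1549] dir -24.3
   all rect [ 481. -135.] [ 55. 111.] 65.7 [[419.0, -137.0], [520.0, -182.0], [542.0, -133.0], [441.0, -87.0]]
   dark 75 [ 0.528 -0.144  0.023]
side LB [526. 364.] [180. 212.] 88.1
side RB [ 531. -361.] [213. 173.] 13.8
-0.0187 [[0.971, 0.239, -0.0], [0.239, -0.971, -0.0], [-0.0, 0.0, -1.0]]
```

View pics/crop1.png

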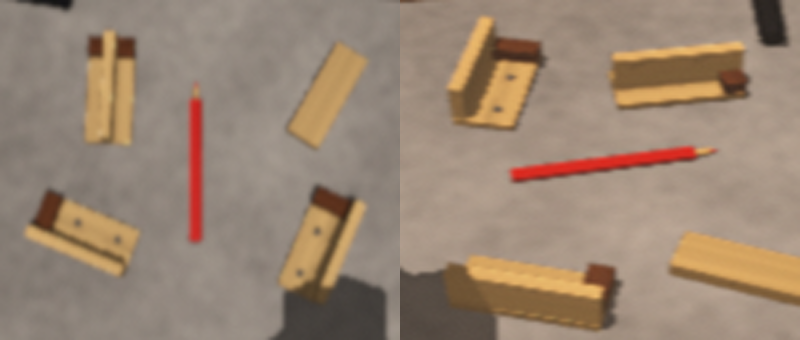

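The crop shows the left-hand runner at lower left, with its fence on the near side and its stop at the left end. The right-hand runner is at lower right, with its fence on the right and its stop at the top. The model results agree. I'll take the left one first.

```bash
cat > go.py <<'E'
import sys;from h import *
x,y,z,psi=map(float,sys.argv[1:5]);s=env.observe();R=np.array(s["tool_rot"]);p=np.array(s["position"])
now=np.degrees(np.arctan2(R[1,0],R[0,0]));d=(psi-now+180)%360-180
a=np.radians(psi);T=np.array([[np.cos(a),np.sin(a),0],[np.sin(a),-np.cos(a),0],[0,0,-1]])
print("t",s["time_s"],"p",np.round(p,4),"psi",round(now,2),"tilt",np.round(R[:2,2],4),"rz",round(-d,2),"shift_cm after turn",np.round(T.T@(np.array([x,y,z])-p)*100,2),"q",np.round(s["q"],0),"w",s["grip_width"],s["gripper_force"])
E
```

Emit:
jog_arm --plan "0 0 -6.8 0 0 0 0;0 0 -6.8 0 0 0 0;0 0 -6.8 0 0 0 0;0 0 -6.8 0 0 0 0;0 0 -6.8 0 0 0 0;0 0 -6.8 0 0 0 0;0 0 -6.8 0 0 0 0;0 0 -6.8 0 0 0 0;0 0 0 3.7 0.35 0 0;0 0 0 3.7 0.35 0 0" --grip_force 50

```text
time_s: 1.83
position: [0.1653, -0.4677, 0.2306]
tool_rot: [[0.372, 0.928, -0.0], [0.928, -0.372, 0.001], [0.001, -0.0, -1.0]]
ft_force: [-0.4, 0.2, -0.1]
grip_width: 0.0853
gripper_force: 0.0
```

Emit:
jog_arm --plan "0 0 0 3.7 0.35 0 0;0 0 0 3.7 0.35 0 0;0 0 0 3.7 0.35 0 0;0 0 0 3.7 0.35 0 0;0 0 0 3.7 0.35 0 0;0 0 0 3.7 0.35 0 0;0 0 0 3.7 0.35 0 0;0 0 0 3.7 0.35 0 0;0 0 0 3.7 0.35 0 0;0 0 0 3.7 0.35 0 0"

```text
time_s: 2.67
position: [0.3356, -0.1355, 0.2316]
tool_rot: [[0.371, 0.929, 0.001], [0.929, -0.371, -0.001], [-0.0, 0.001, -1.0]]
ft_force: [-0.4, -1.0, -0.3]
grip_width: 0.0855
gripper_force: 0.0
```

```bash
python3 go.py .471 .130 .013 68.3
```

```text
t 2.6667 p [ 0.3356 -0.1355  0.2316] psi 68.23 tilt [ 0.0007 -0.0006] rz -0.07 shift_cm after turn [29.67  2.77 21.86] q [-41.   2. 100.   0.  77. -19.] w 0.08549578504842642 0.0
```

Emit:
jog_arm --plan "0 0 0 3.7 0.35 0 0;0 0 0 3.7 0.35 0 0;0 0 0 3.7 0.35 0 0;0 0 0 3.7 0.35 0 0;0 0 0 3.7 0.35 0 0;0 0 0 3.7 0.35 0 0;0 0 0 3.7 0.35 0 0;0 0 0 3.7 0.35 0 0;0 0 0 0 0 3.5 0;0 0 0 0 0 3.5 0"

```text
time_s: 3.5
position: [0.4723, 0.1293, 0.1614]
tool_rot: [[0.367, 0.93, 0.005], [0.93, -0.367, 0.0], [0.002, 0.005, -1.0]]
ft_force: [0.2, -1.3, -1.4]
grip_width: 0.0855
gripper_force: 0.0
```

Emit:
jog_arm --plan "0 0 0 0 0 3.5 0;0 0 0 0 0 3 0;0 0 0 0 0 0 0"

```text
time_s: 3.75
position: [0.4682, 0.1274, 0.0919]
tool_rot: [[0.37, 0.929, -0.01], [0.929, -0.37, -0.0], [-0.004, -0.009, -1.0]]
ft_force: [-0.7, -0.3, -0.8]
grip_width: 0.0852
gripper_force: 0.0
```

```bash
python3 go.py .471 .130 .013 68.3; python3 - <<'E'
from m import *
im=imaging.get_image("side");save(im,"s2.png")
E
```

```text
t 3.75 p [0.4682 0.1274 0.0919] psi 68.26 tilt [-0.0095 -0.0002] rz -0.04 shift_cm after turn [0.35 0.17 7.89] q [ 1. 25. 96. -0. 60. 23.] w 0.0852472315889088 0.0
```

View pics/s2.png

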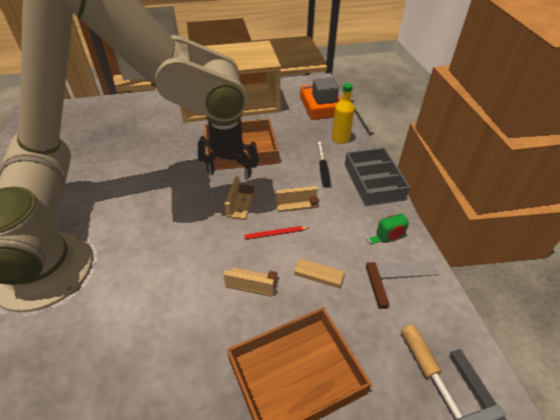

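The gripper at (227,150) straddles the fence at (235,195), so I'll descend.

Emit:
jog_arm --plan "0 0 0 0.1 0 2.5 0;0 0 0 0 0 2.3 0;0 0 0 0 0 1.8 0;0 0 0 0 0 1.0 0;0 0 0 0 0 0 0;0 0 0 0 0 0 0"

```text
time_s: 4.3
position: [0.4724, 0.1283, 0.0219]
tool_rot: [[0.371, 0.929, 0.002], [0.929, -0.371, 0.0], [0.001, 0.002, -1.0]]
ft_force: [1.0, 0.2, 0.8]
grip_width: 0.0858
gripper_force: 0.0
```

```bash
python3 go.py .471 .130 .013 68.3
```

```text
t 4.3 p [0.4724 0.1283 0.0219] psi 68.25 tilt [0.0024 0.    ] rz -0.05 shift_cm after turn [ 0.1  -0.19  0.89] q [  1.  31. 100.  -0.  48.  23.] w 0.0857651716750973 0.0
```

Emit:
jog_arm --plan "0 0 0 0.1 -0.1 0.8 0;0 0 0 0 0 0 0;0 0 0 0 0 0 120;0 0 0 0 0 0 180;0 0 0 0 0 0 255;0 0 0 0 0 0 255;0 0 0 0 0 0 255;0 0 0 0 0 0 255;0 0 0 0 0 0 255;0 0 0 0 0 0 255" --grip_force 50

```text
time_s: 5.13
position: [0.4708, 0.1297, 0.0125]
tool_rot: [[0.37, 0.929, 0.0], [0.929, -0.37, 0.0], [0.0, 0.0, -1.0]]
ft_force: [-0.1, 0.8, 1.9]
grip_width: 0.0117
gripper_force: 49.4
```

Emit:
jog_arm --plan "0 0 0 0 0 0 255;0 0 0 0 0 0 255;0 0 0 0 0 0 255;0 0 0 0 0 0 255"

```text
time_s: 5.47
position: [0.4708, 0.1296, 0.0125]
tool_rot: [[0.37, 0.929, 0.0], [0.929, -0.37, 0.0], [0.0, 0.0, -1.0]]
ft_force: [-0.6, 0.3, 5.5]
grip_width: 0.0115
gripper_force: 49.7
```

Emit:
jog_arm --plan "0 0 0 0 0 -0.5 255;0 0 0 0 0 -1.5 255;0 0 0 0 0 -2.5 255;0 0 0 0 0 -2.5 255;0 0 0 0 0 -2.5 255;0 0 0 0 0 -1.5 255;0 0 0 0 0 -0.5 255;0 0 0 0 0 0 255"

```text
time_s: 6.13
position: [0.4709, 0.1297, 0.1281]
tool_rot: [[0.37, 0.929, 0.002], [0.929, -0.37, 0.0], [0.001, 0.002, -1.0]]
ft_force: [-0.3, 0.5, -0.8]
grip_width: 0.0115
gripper_force: 49.0
```

```bash
python3 go.py .5245 .3635 .12 87.9;python3 - <<'E'
from m import *
im=imaging.get_image("side");save(im,"s3.png")
E
```

```text
t 6.1333 p [0.4709 0.1297 0.1281] psi 68.25 tilt [0.0017 0.0001] rz -19.65 shift_cm after turn [23.56  4.5   0.81] q [ 1. 22. 93.  0. 65. 23.] w 0.011539707544217542 48.99578511714935
```

View pics/s3.png

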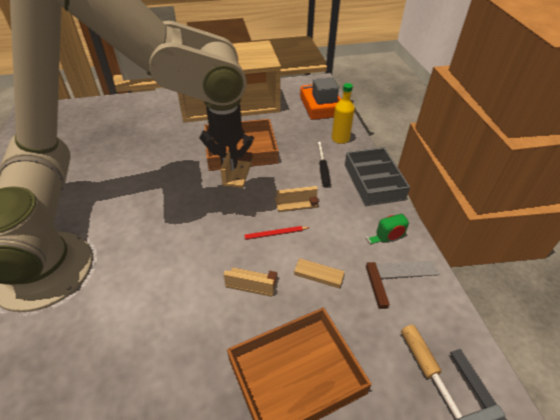

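Emit:
jog_arm --plan "0 0 -4 0 0 0 255;0 0 -6 0 0 0 255;0 0 -6 0 0 0 255;0 0 -3.6 0 0 0 255;0 0 0 1.6 0.3 0 255;0 0 0 3 0.6 0 255;0 0 0 3.6 0.7 0 255;0 0 0 3.6 0.7 0 255;0 0 0 3.6 0.7 0 255;0 0 0 3.6 0.7 0 255"

```text
time_s: 7.02
position: [0.5142, 0.3197, 0.1253]
tool_rot: [[0.038, 0.999, -0.003], [0.999, -0.038, -0.001], [-0.001, -0.003, -1.0]]
ft_force: [0.8, -0.9, 0.0]
grip_width: 0.0117
gripper_force: 48.9
```

Emit:
jog_arm --plan "0 0 0 3 0.5 0 255;0 0 0 1.5 0.3 0 255;0 0 0 0 0 0 255;0 0 0 0 0 0 255"

```text
time_s: 7.35
position: [0.5237, 0.3629, 0.1251]
tool_rot: [[0.036, 0.999, -0.003], [0.999, -0.036, -0.002], [-0.002, -0.003, -1.0]]
ft_force: [-0.1, -0.5, -1.5]
grip_width: 0.0114
gripper_force: 48.9
```

```bash
python3 go.py .5245 .3635 .0185 87.9
```

```text
t 7.35 p [0.5237 0.3629 0.1251] psi 87.92 tilt [-0.0031 -0.0016] rz 0.02 shift_cm after turn [ 0.07  0.08 10.66] q [24. 35. 69. -0. 76. 26.] w 0.01135133792644214 48.94279360771179
```

Centred over the left bin. Now I'll lower it gently.

Emit:
jog_arm --plan "0 0 0 0 0 1.5 255;0 0 0 0 0 2 255;0 0 0 0 0 2 255;0 0 0 0 0 2 255;0 0 0 0 0 1.3 255;0 0 0 0 0 0.8 255;0 0 0 0 0 0.4 255;0 0 0 0 0 0 255;0 0 0 0 0 0 255"

```text
time_s: 8.1
position: [0.5248, 0.3625, 0.0279]
tool_rot: [[0.038, 0.999, 0.001], [0.999, -0.038, 0.0], [0.0, 0.001, -1.0]]
ft_force: [-0.5, 0.2, -1.4]
grip_width: 0.0115
gripper_force: 48.9
```

```bash
python3 go.py .5245 .3635 .0185 87.9
```

```text
t 8.1 p [0.5248 0.3625 0.0279] psi 87.83 tilt [0.0006 0.0002] rz -0.07 shift_cm after turn [ 0.1  -0.03  0.94] q [24. 42. 74. -0. 64. 26.] w 0.011478353999487623 48.9428186416626
```

Emit:
jog_arm --plan "0 0 0 0 0 0.3 255;0 0 0 0 0 0.3 255;0 0 0 0 0 0.15 255;0 0 0 0 0 0.1 255;0 0 0 0 0 0 255;0 0 0 0 0 0 255"

```text
time_s: 8.6
position: [0.5245, 0.3628, 0.0188]
tool_rot: [[0.037, 0.999, 0.0], [0.999, -0.037, 0.0], [0.0, 0.0, -1.0]]
ft_force: [-0.1, -0.2, -1.4]
grip_width: 0.0116
gripper_force: 48.9
```

Emit:
jog_arm --plan "0 0 0 0 0 0.1 255;0 0 0 0 0 0 255;0 0 0 0 0 0 230;0 0 0 0 0 0 200;0 0 0 0 0 0 120;0 0 0 0 0 0 0;0 0 0 0 0 0 0;0 0 0 0 0 0 0;0 0 0 0 0 0 0;0 0 0 0 0 0 0"

```text
time_s: 9.43
position: [0.5245, 0.3628, 0.0178]
tool_rot: [[0.037, 0.999, -0.0], [0.999, -0.037, 0.0], [0.0, -0.0, -1.0]]
ft_force: [-0.1, -0.3, 0.3]
grip_width: 0.0853
gripper_force: 0.0
```

Emit:
jog_arm --plan "0 0 0 0 0 -1 0;0 0 0 0 0 -2 0;0 0 0 0 0 -3.5 0;0 0 0 0 0 -3.5 0;0 0 0 0 0 -3 0;0 0 0 0 0 -2 0;0 0 0 0 0 -1 0;0 0 0 -3 0 0 0;0 0 0 -4 0 0 0;0 0 0 -4 0 0 0"

```text
time_s: 10.27
position: [0.5195, 0.252, 0.1774]
tool_rot: [[0.035, 0.999, -0.001], [0.999, -0.035, -0.0], [-0.0, -0.001, -1.0]]
ft_force: [1.6, -0.2, 0.5]
grip_width: 0.0852
gripper_force: 0.0
```

```bash
python3 go.py .4715 -.1525 .10 -24.2; python3 - <<'E'
from m import *
im=imaging.get_image("top");save(im,"t4.png");W=cloud(im)
fit("top",im,W,(-.21,-.08,.40,.545),"R")
m=(W[...,2]>.03)&(abs(W[...,1]-.363)<.065)&(abs(W[...,0]-.525)<.08);print("L fence in bin",np.round(np.median(W[m],0),3),np.round(np.percentile(W[m][:,2],95),3),m.sum())
E
```

```text
t 10.2667 p [0.5195 0.252  0.1774] psi 87.97 tilt [-0.0008 -0.0002] rz 112.17 shift_cm after turn [12.2  38.87  7.74] q [14. 27. 75. -0. 78. 16.] w 0.08520192102735256 0.0
top R fence n 184 rect [[418.0, -135.0], [517.0, -180.0], [522.0, -169.0], [423.0, -124.0]] zt [0.048 0.052 0.057]
   mean [ 0.4697 -0.1514] dir 155.4
   all rect [ 475. -152.] [118. 121.] 85.7 [[410.0, -206.0], [531.0, -215.0], [540.0, -97.0], [419.0, -88.0]]
   dark 148 [ 0.516 -0.147  0.023]
L fence in bin [0.52  0.304 0.479] 0.487 261
```

View pics/t4.png

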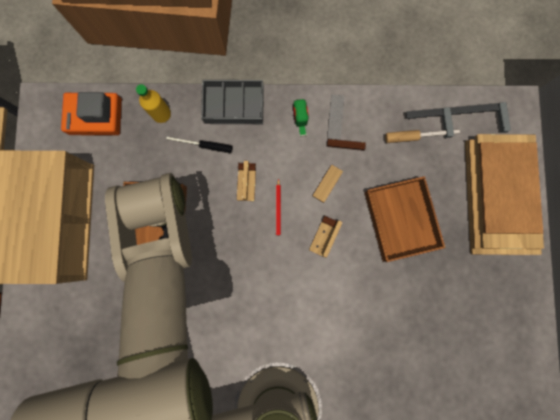

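The arm hides the left bin in this picture, so I'll check it later. The right runner hasn't moved and still sits at (325,235).

Emit:
jog_arm --plan "0 0 7 0 0 0 0;0 0 7 0 0 0 0;0 0 7 0 0 0 0;0 0 7 0 0 0 0;0 0 7 0 0 0 0;0 0 7 0 0 0 0;0 0 7 0 0 0 0;0 0 7 0 0 0 0;0 0 7 0 0 0 0;0 0 7 0 0 0 0"

```text
time_s: 11.15
position: [0.52, 0.2528, 0.1774]
tool_rot: [[0.954, 0.301, -0.001], [0.301, -0.954, -0.0], [-0.001, -0.0, -1.0]]
ft_force: [0.7, -0.3, 0.2]
grip_width: 0.0854
gripper_force: 0.0
```

Emit:
jog_arm --plan "0 0 7 0 0 0 0;0 0 7 0 0 0 0;0 0 7 0 0 0 0;0 0 7 0 0 0 0;0 0 7 0 0 0 0;0 0 7.1 0 0 0 0;0 0 0 0.6 2 0 0;0 0 0 1 3.2 0 0;0 0 0 1 3.2 0 0;0 0 0 1 3.2 0 0"

```text
time_s: 11.98
position: [0.5048, 0.1312, 0.1774]
tool_rot: [[0.912, -0.41, -0.001], [-0.41, -0.912, -0.0], [-0.001, 0.001, -1.0]]
ft_force: [0.5, -0.8, -0.6]
grip_width: 0.0851
gripper_force: 0.0
```

Emit:
jog_arm --plan "0 0 0 1 3.2 0 0;0 0 0 1 3.2 0 0;0 0 0 1 3.2 0 0;0 0 0 1 3.2 0 0;0 0 0 1 3.2 0 0;0 0 0 1 3.2 0 0;0 0 0 1 3.2 0 0;0 0 0 1 3.2 0 0;0 0 0 0.6 1.7 0 0;0 0 0 0 0 0 0"

```text
time_s: 12.82
position: [0.4714, -0.155, 0.1774]
tool_rot: [[0.91, -0.414, -0.001], [-0.414, -0.91, -0.0], [-0.0, 0.001, -1.0]]
ft_force: [-0.4, 0.7, 0.4]
grip_width: 0.0855
gripper_force: 0.0
```

```bash
python3 go.py .471 -.1525 .013 -24.3;  python3 - <<'E'
from m import *
im=imaging.get_image("top");save(im,"t5.png");W=cloud(im)
m=(W[...,2]>.03)&(W[...,2]<.1)&(abs(W[...,1]-.363)<.065)&(abs(W[...,0]-.525)<.08);p=W[m];print("L fence in bin",np.round(p.mean(0),3),np.round(np.percentile(p[:,2],[10,50,95]),3),m.sum(),cv2.minAreaRect((p[:,:2]*1000).astype(np.float32)))
E
```

```text
t 12.8167 p [ 0.4714 -0.155   0.1774] psi -24.47 tilt [-0.0007 -0.0003] rz -0.17 shift_cm after turn [-0.14 -0.21 16.44] q [-32.  19.  88.  -0.  73.  83.] w 0.08552262794143155 0.0
L fence in bin [0.53  0.371 0.05 ] [0.032 0.057 0.062] 271 ((542.7552490234375, 361.54510498046875), (110.28854370117188, 51.51234436035156), 87.02061462402344)
```

View pics/t5.png

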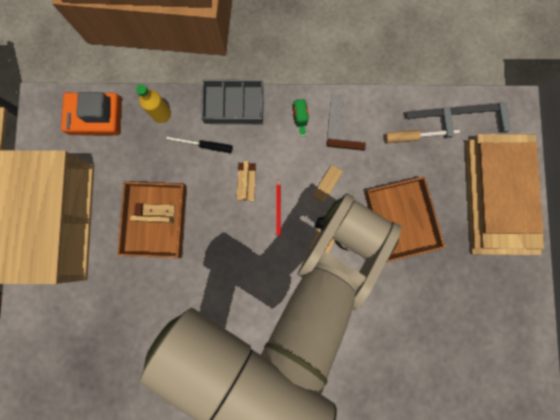

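The left runner lies flat in its bin at (155,213), with its fence top at 58 mm, which matches 6 + 52 mm. Now I'll descend on the right one.

Emit:
jog_arm --plan "0 0 0 -0.1 -0.2 1.5 0;0 0 0 0 0 3 0;0 0 0 0 0 3 0;0 0 0 0 0 2.5 0;0 0 0 0 0 2 0;0 0 0 0 0 1.5 0;0 0 0 0 0 1 0;0 0 0 0 0 0.5 0;0 0 0 0 0 0 0;0 0 0 0 0 0 0"

```text
time_s: 13.7
position: [0.4719, -0.1491, 0.0281]
tool_rot: [[0.912, -0.41, 0.0], [-0.41, -0.912, 0.0], [0.0, -0.0, -1.0]]
ft_force: [0.0, -0.2, 0.1]
grip_width: 0.0854
gripper_force: 0.0
```

```bash
python3 go.py .471 -.1525 .013 -24.3
```

```text
t 13.7 p [ 0.4719 -0.1491  0.0281] psi -24.2 tilt [0.0001 0.0001] rz 0.1 shift_cm after turn [0.06 0.35 1.51] q [-31.  31.  99.   0.  50.  83.] w 0.08540048051655479 0.0
```

Emit:
jog_arm --plan "0 0 0 0 0.3 0.6 0;0 0 0 0 0 0.5 0;0 0 0 0 0 0.4 0;0 0 0 0 0 0 0;0 0 0 0 0 0 120;0 0 0 0 0 0 180;0 0 0 0 0 0 255;0 0 0 0 0 0 255;0 0 0 0 0 0 255;0 0 0 0 0 0 255" --grip_force 50

```text
time_s: 14.53
position: [0.4706, -0.1524, 0.0129]
tool_rot: [[0.912, -0.411, 0.0], [-0.411, -0.912, -0.0], [0.0, 0.0, -1.0]]
ft_force: [-0.2, -0.2, 1.0]
grip_width: 0.0121
gripper_force: 1.0
```

Emit:
jog_arm --plan "0 0 0 0 0 0 255;0 0 0 0 0 0 255;0 0 0 0 0 0 255;0 0 0 0 0 0 255"

```text
time_s: 14.87
position: [0.4706, -0.1524, 0.0129]
tool_rot: [[0.912, -0.411, 0.0], [-0.411, -0.912, -0.0], [0.0, -0.0, -1.0]]
ft_force: [0.1, 0.2, 2.3]
grip_width: 0.0115
gripper_force: 50.1
```

Emit:
jog_arm --plan "0 0 0 0 0 -0.5 255;0 0 0 0 0 -1.5 255;0 0 0 0 0 -2.5 255;0 0 0 0 0 -2.5 255;0 0 0 0 0 -2.5 255;0 0 0 0 0 -1.5 255;0 0 0 0 0 -0.5 255;0 0 -4 0 0 0 255;0 0 -6 0 0 0 255;0 0 -6 0 0 0 255"

```text
time_s: 15.7
position: [0.4701, -0.1522, 0.1272]
tool_rot: [[0.99, -0.139, -0.001], [-0.139, -0.99, 0.001], [-0.001, -0.0, -1.0]]
ft_force: [-0.3, 0.2, -1.3]
grip_width: 0.0112
gripper_force: 49.8
```

Emit:
jog_arm --plan "0 0 -6 0 0 0 255;0 0 -6 0 0 0 255;0 0 -6 0 0 0 255;0 0 -4 0 0 0 255;0 0 0 0 1.5 0 255;0 0 0 0.1 3 0 255;0 0 0 0.2 3.5 0 255;0 0 0 0.2 3.5 0 255;0 0 0 0.2 3.5 0 255;0 0 0 0.1 3 0 255"

```text
time_s: 16.53
position: [0.5212, -0.3283, 0.127]
tool_rot: [[0.972, 0.235, -0.001], [0.235, -0.972, 0.0], [-0.001, -0.0, -1.0]]
ft_force: [0.7, -0.1, -0.6]
grip_width: 0.0116
gripper_force: 49.7
```

Emit:
jog_arm --plan "0 0 0 0 2.3 0 255;0 0 0 0 1.2 0 255;0 0 0 0 0 0 255;0 0 0 0 0 0 255"

```text
time_s: 16.87
position: [0.5289, -0.3599, 0.1267]
tool_rot: [[0.972, 0.236, -0.001], [0.236, -0.972, 0.001], [-0.001, -0.001, -1.0]]
ft_force: [0.6, 0.6, -0.4]
grip_width: 0.0118
gripper_force: 49.7
```

```bash
python3 go.py .530 -.3615 .0185 13.8
```

```text
t 16.8667 p [ 0.5289 -0.3599  0.1267] psi 13.62 tilt [-0.0012  0.0012] rz -0.18 shift_cm after turn [ 0.07  0.18 10.82] q [-45.  36.  68.   0.  76.  32.] w 0.011814507455466515 49.74318087100983
```

Emit:
jog_arm --plan "0 0 0 0 0.1 1.5 255;0 0 0 0 0 2 255;0 0 0 0 0 2 255;0 0 0 0 0 2 255;0 0 0 0 0 1.3 255;0 0 0 0 0 0.8 255;0 0 0 0 0 0.4 255;0 0 0 0 0 0 255;0 0 0 0 0 0 255"

```text
time_s: 17.62
position: [0.5299, -0.3603, 0.0285]
tool_rot: [[0.971, 0.238, 0.001], [0.238, -0.971, -0.001], [0.0, 0.001, -1.0]]
ft_force: [-0.4, -0.2, -1.7]
grip_width: 0.0114
gripper_force: 49.7
```

```bash
python3 go.py .530 -.3615 .0185 13.8
```

```text
t 17.6167 p [ 0.5299 -0.3603  0.0285] psi 13.76 tilt [ 0.0007 -0.0007] rz -0.04 shift_cm after turn [-0.02  0.12  1.  ] q [-45.  42.  74.   0.  64.  31.] w 0.011395519912287558 49.74368155002594
```

Emit:
jog_arm --plan "0 0 0 0 0 0.3 255;0 0 0 0 0 0.3 255;0 0 0 0 0 0.2 255;0 0 0 0 0 0.15 255;0 0 0 0 0 0 255;0 0 0 0 0 0 255"

```text
time_s: 18.12
position: [0.5296, -0.3603, 0.0189]
tool_rot: [[0.971, 0.238, 0.0], [0.238, -0.971, -0.0], [0.0, 0.0, -1.0]]
ft_force: [-2.0, 0.9, 5.7]
grip_width: 0.0112
gripper_force: 50.5
```

Emit:
jog_arm --plan "0 0 0 0 0 0 255;0 0 0 0 0 0 230;0 0 0 0 0 0 200;0 0 0 0 0 0 120;0 0 0 0 0 0 0;0 0 0 0 0 0 0;0 0 0 0 0 0 0;0 0 0 0 0 0 0;0 0 0 0 0 0 0;0 0 0 0 0 0 0"

```text
time_s: 18.95
position: [0.5296, -0.3603, 0.0183]
tool_rot: [[0.971, 0.238, -0.0], [0.238, -0.971, 0.0], [-0.0, -0.0, -1.0]]
ft_force: [0.6, -0.1, 0.6]
grip_width: 0.0853
gripper_force: 0.0
```

Emit:
jog_arm --plan "0 0 0 0 0 -1 0;0 0 0 0 0 -2 0;0 0 0 0 0 -3.5 0;0 0 0 0 0 -3.5 0;0 0 0 0 0 -3 0;0 0 0 0 0 -3 0;0 0 0 0 -2 0 0;0 0 0 0 -4 0 0;0 0 0 0 -4 0 0;0 0 0 0 -4 0 0"

```text
time_s: 19.78
position: [0.4955, -0.2229, 0.179]
tool_rot: [[0.972, 0.237, 0.001], [0.237, -0.972, -0.0], [0.001, 0.001, -1.0]]
ft_force: [1.4, -0.3, 0.4]
grip_width: 0.0854
gripper_force: 0.0
```

Emit:
jog_arm --plan "0 0 0 0 -4 0 0;0 0 0 0 -4 0 0;0 0 0 0 -4 0 0;0 0 0 0 -4 0 0;0 0 0 0 -2 0 0;0 0 0 0 0 0 0;0 0 0 0 0 0 0"

```text
time_s: 20.37
position: [0.4536, -0.0488, 0.1793]
tool_rot: [[0.971, 0.24, 0.001], [0.24, -0.971, -0.001], [0.001, 0.001, -1.0]]
ft_force: [-0.0, -0.9, 0.3]
grip_width: 0.0851
gripper_force: 0.0
```

```bash
python3 - <<'E'
from m import *
im=imaging.get_image("top");save(im,"t6.png");W=cloud(im)
for s,cx in((1,.525),(-1,.53)):
    m=(W[...,2]>.045)&(W[...,2]<.1)&(abs(W[...,1]-s*.363)<.065)&(abs(W[...,0]-cx)<.08);p=W[m];print(s,np.round(p.mean(0),3),np.round(np.percentile(p[:,2],[10,50,95]),3),m.sum(),cv2.minAreaRect((p[:,:2]*1000).astype(np.float32)))
E
```

```text
1 [0.523 0.361 0.057] [0.054 0.058 0.062] 187 ((523.8384399414062, 363.2705993652344), (111.82112121582031, 12.254012107849121), 87.94060516357422)
-1 [ 0.529 -0.361  0.057] [0.05  0.058 0.062] 224 ((529.8588256835938, -360.4313659667969), (71.54029083251953, 194.15017700195312), 67.53050231933594)
```

View pics/t6.png

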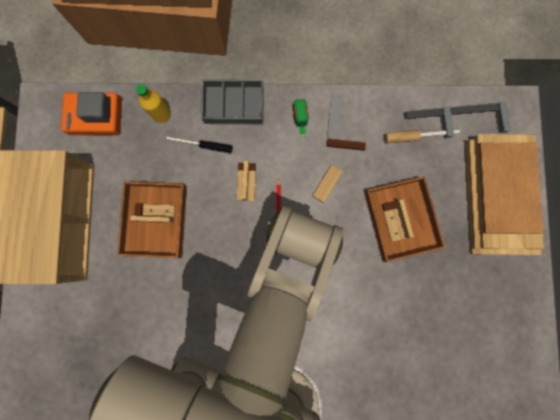

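Both runners lie flat in their bins, the left at (155,213) and the right at (398,221). Both fence tops are at 58 mm, and the arm is clear.

```bash
python3 -c "
from rig import job; print(job.close_job())"
```

```text
the job is handed in; nothing more can be done
None
```

The left-hand runner is in the left bin and the right-hand runner is in the right bin, both lying flat on the floor; I handed the job in at about 20 s of the 58 s allowed.

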